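# Take the orange battery pack out of the push-push charging dock

## Task

The orange battery pack in the bench charging dock is full and is wanted for a meter. Push it down from above until its push-push catch lets go, let it spring up, then draw it out and set it standing upright in the blue tray, lowering it rather than dropping it. Leave the grey pack latched in its bay.

Things in the scene. Friction and masses are not known exactly. Their poses are not given: they have to be found in the camera images.
- orange_pack: Orange block with a small black label on top, 36 (x) by 48 (y) by 80 mm tall, 0.2 kg; origin at the centre of its underside, z up. Starts latched in either bay, parallel to the dock, underside 20 and top 100 mm above the bench (12 mm proud of the dock). After a press it springs up 26 mm (38 mm proud) and stays there, loose: grip the top 30 mm across any faces, lift out straight up, 45 mm or more.
- grey_pack: Light grey battery pack, the same shape, size and origin as the orange one, latched in the dock's other bay. To be left there as it is.
- dock: Grey fixed dock, 170 mm along y, x from -34 to +62 mm of its origin (on the bench, between the bays), 88 mm tall. Two upright bays 38 (x) by 50 mm (y), open above, at x 0, y -45 and +45 mm. A latched pack cannot be pulled out. Pressed mid-top with 6 to 12 N it sinks 7 mm to a firm stop; over 4 mm trips the catch, and it rises as the push is lifted. It does not latch again.
- tray: Shallow blue open tray, fixed to the bench, 160 mm (x) by 130 mm (y), rim 22 mm above the bench, walls and floor 4 mm thick, empty; origin at the centre of its underside, on the bench.
Mind the look-alikes: they are no part of the job. Of the things that look like the tray, take the one that is farthest from the robot's base at the start.

How it is judged:
By the outcome, as a careful person would: the job done as asked, in the order asked, and still so for the second after the job is handed in, with the robot touching nothing.
It also fails if it takes over 54 s, if anything falls off the work surface, if the arm or the gripper's body presses on something with over 40 N, if the wrist force passes 120 N, or if a joint passes its speed limit or range.

## Robot

A 6-joint arm with a two-finger parallel gripper is mounted at the origin on the work surface. World frame = base frame: x ahead of the robot, y to its left, z up, the work surface at z = 0. Lengths are in m, angles in degrees, forces in N, time in s.
With the tool pointing down it reaches from about 0.4 to 0.925 m from the base axis. Payload 12.5 kg.
Tool frame: the origin (TCP) lies midway between the tips of the shut fingers; the grasp point (between the pads) lies 19 mm behind it; z points along the fingers, y is the line along which they close (so a half turn about z gives the same grasp; the last joint's range is limited). The gripper opens to 95 mm and grips with 3 to 60 N. Pads are 20 mm wide; open, the fingers measure 119 mm over their backs; the gripper's body (75 mm by 180 mm) begins 59 mm behind the grasp point.
Start: joints at [-73.086, 28.126, 89.318, -0, 62.55, -6.05], TCP at [0.244, -0.575, 0.215] pointing down, gripper open.
Joint ranges: [-177.58, 177.58], [-47.91, 125.51], [2.72, 160], [-65.01, 245.01], [3.68, 167.84], [-153.87, 153.87]. Speed limits (degrees/s): [127.2, 127.2, 159.86, 180, 180, 180].

## Interface

Orientations are given as [roll, pitch, yaw] about the fixed x, y, z axes, in that order (R = Rz(yaw) Ry(pitch) Rx(roll)).
In Python, from rig import env, vision gives the robot as it stands. The module is installed in compiled form; this text tells all that it offers.
- The arm moves only by the tool apply_moves, never from a script. Its argument "moves" is a list of rows, each an object of numbers: "x", "y", "z": the shift along the tool's x, y, z in mm; "wx", "wy", "wz": the turn, a rotation vector about the tool's x, y, z in degrees; "claw": the opening, from -1 (shut) to 1 (fully open). A call has 1 to 20 rows; each row shifts and turns the commanded pose from where the row before left it, along the tool's axes as they then stand; what a row does not reach is not made up. A row lasts 1/12 s, in which the tool goes at most 41.7 mm and 7.16 degrees, less where a joint would pass 70% of its speed; a pose out of reach is approached as far as the arm can. A call is refused whole if a number of a shift passes 41.7 or a number of a turn 7.16, either way. A call with a gripper value outside its range is refused whole. The fingers move at their own pace and stop on an object; the grip force is fixed at half the most. Time passes only in rows, so rows that do not move let the fingers close. It gives the time, the measured TCP pose, the force, the opening and the grip force at its end, in the units of the state.
- env.read_state(): the state, without advancing time (a new reading comes with each control period).
- vision.read_camera(name): name is "side" or "top" or "wrist"; returns a dict with "frame" (420x560x3 uint8, red, green, blue), "fx", "fy", "cx", "cy" (pixels), "rvec" (rotation vector, rad) and "tvec" (3), from world to camera coordinates, as OpenCV has them. Camera axes: x right, y down, z forward; pixel columns grow to the right and rows downward; lengths in m; the calibration is good to about 2 mm. The wrist camera is an equidistant fisheye: a pixel r from the principal point sees the ray r / f radians off the axis. A picture is of the moment at which its call begins. There is no depth.
- env.close_job(): hands the job in; it is judged then, once.
The state is a dict: "clock": time; "qpos": joint angles; "dq": joint speeds; "tau": joint torques, N m; "ee_pos": TCP position; "tcp_rot": TCP orientation; "ft_force": force on the tool from outside, world axes, zero at the start; "torque": the same for the moment, N m; "width": opening from 0.0 (shut) to 1.0 (fully open); "grip_force": force on a finger pad.
Only numpy, scipy, OpenCV 4.12 (cv2) and the standard library are available. Lean on these libraries where they do the work, as an engineer would, in place of code of your own. Each camera call takes 0.05 s, during which the arm holds its last target. There are 200 camera calls.

## Working session

There is one attempt and no reset: what is moved stays moved. The work goes in short steps, Python scripts to look and compute and a tool call to move; the robot and the scene stay as the last step left them, time stands still between calls to the robot, and variables do not carry over. Pictures are saved under pics/ and viewed, at most 10 in all, crops included, and the job is handed in when it is done.

Besides the shell and the picture viewer there is one more tool, called by a JSON object that holds its "fn" and its "kwargs". apply_moves: Moves the arm, as the interface text tells. Its arguments: {"type":"object","properties":{"moves":{"type":"array"}},"required":["moves"]}

```bash
mkdir -p pics; cat > h.py <<'E'
import numpy as np, cv2
from rig import env, vision
def cam(n):
    c=vision.read_camera(n); c['R']=cv2.Rodrigues(np.array(c['rvec'],float))[0]; c['t']=np.array(c['tvec'],float).ravel(); return c
def ray(c,u,v,fish=False):
    x=(u-c['cx'])/c['fx']; y=(v-c['cy'])/c['fy']
    if fish:
        r=np.hypot(x,y); s=np.sin(r)/r if r>1e-9 else 1; d=np.array([x*s,y*s,np.cos(r)])
    else: d=np.array([x,y,1.])
    return -c['R'].T@c['t'], c['R'].T@d
def onz(c,u,v,z,fish=False):
    o,d=ray(c,u,v,fish); return o+d*(z-o[2])/d[2]
def save(c,n): cv2.imwrite('pics/'+n+'.png',c['frame'][:,:,::-1])
E
python3 - <<'E'
from h import *
a=cam('top');b=cam('side')
np.savez('top.npz',**a);np.savez('side.npz',**b)
save(a,'top');save(b,'side')
print(env.read_state())
for c in (a,b): print(ray(c,280,210))
E
```

```text
{'clock': 0.1, 'qpos': array([-7.30849357e+01,  2.81607485e+01,  8.93452623e+01,  7.97834496e-04,
        6.25501583e+01, -6.05163287e+00]), 'dq': array([ 0.02498039, -0.02653464, -0.05809405,  0.0109999 , -0.02440016,
        0.04690443]), 'tau': array([ 2.34063795e-03, -6.13622689e+01, -2.58604646e+01,  6.93632173e-02,
        4.70549392e-02, -4.22243215e-05]), 'ee_pos': array([ 0.24382411, -0.57525368,  0.21412784]), 'tcp_rot': array([-1.79944219e+02, -6.62530228e-03,  2.29663258e+01]), 'ft_force': array([-0.50116561,  0.37548684, -0.14158424]), 'torque': array([-0.01125612, -0.0100566 ,  0.05648911]), 'grip_force': 0.0, 'width': 0.994793152697294}
(array([ 0.41875796, -0.00967309,  0.87962844]), array([ 0.06646804, -0.0215038 , -0.99770564]))
(array([0.23105927, 0.55853661, 0.40616352]), array([ 0.33731066, -0.78161513, -0.52497682]))
```

View pics/top.png

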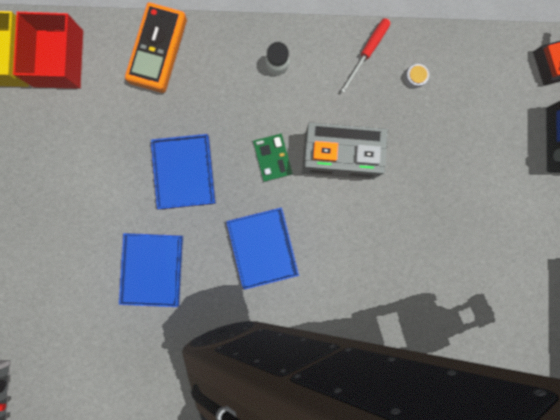

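View pics/side.png

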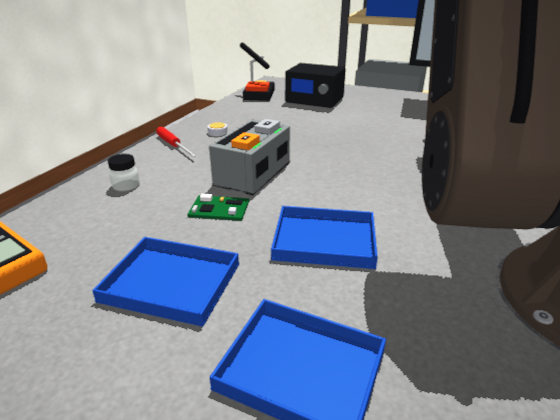

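The top view shows the dock at (345,149) with the orange pack at (325,151) and the grey one at (368,154). There are three blue trays, at (183,171), (151,270) and (261,248), which I'll measure along with their distances from the base.

```bash
cat > m.py <<'E'
from h import *
c={k:v for k,v in np.load('top.npz').items()}; f=c['frame']; s={k:v for k,v in np.load('side.npz').items()}
def masks(f):
    h=cv2.cvtColor(f,cv2.COLOR_RGB2HSV)
    return cv2.inRange(h,(105,120,60),(125,255,255)),cv2.inRange(h,(8,180,150),(20,255,255))
def quad(c,m,z,amin):
    for k in cv2.findContours(m,cv2.RETR_EXTERNAL,cv2.CHAIN_APPROX_NONE)[0]:
        if cv2.contourArea(k)<amin: continue
        w=np.array([onz(c,*p[0],z)[:2] for p in k],np.float32)
        (cx,cy),sz,a=cv2.minAreaRect(w*1000)
        print(k.mean(0).ravel().round(),'ctr',round(cx,1),round(cy,1),'size',np.round(sz,1),'ang',round(a,1),'dist',round(np.hypot(cx,cy)))
b,o=masks(f); print('blue top'); quad(c,b,.022,800); print('orange top'); quad(c,o,.100,100)
b,o=masks(s['frame']); print('orange side'); quad(s,o,.100,100)
h=cv2.cvtColor(f,cv2.COLOR_RGB2HSV)
g=cv2.inRange(f,(70,70,70),(255,255,255))
a=cv2.resize(f[100:310,110:400],None,fx=2.7,fy=2.7,interpolation=cv2.INTER_CUBIC)
cv2.imwrite('pics/crop.png',a[:,:,::-1])
E
python3 m.py
python3 - <<'E'
from h import *
c={k:v for k,v in np.load('top.npz').items()}
a=cv2.resize(c['frame'][110:190,290:400],None,fx=6,fy=6,interpolation=cv2.INTER_CUBIC)
cv2.imwrite('pics/dock.png',a[:,:,::-1])
E
```

```text
blue top
[150. 270.] ctr 335.4 258.8 size [132.1 158.4] ang 89.0 dist 424
[262. 248.] ctr 389.0 10.7 size [157.8 129.4] ang 15.4 dist 389
[182. 171.] ctr 559.2 195.4 size [159.5 131.3] ang 7.5 dist 592
orange top
[325. 151.] ctr 596.3 -117.1 size [46.6 35.7] ang 86.7 dist 608
[156.  47.] ctr 808.1 241.1 size [ 86.5 171.8] ang 75.9 dist 843
orange side
[ 18. 258.] ctr 683.2 305.5 size [ 46.  154.1] ang 53.2 dist 748
[245. 141.] ctr 589.3 -105.2 size [71.3 52.6] ang 86.8 dist 599
```

View pics/crop.png

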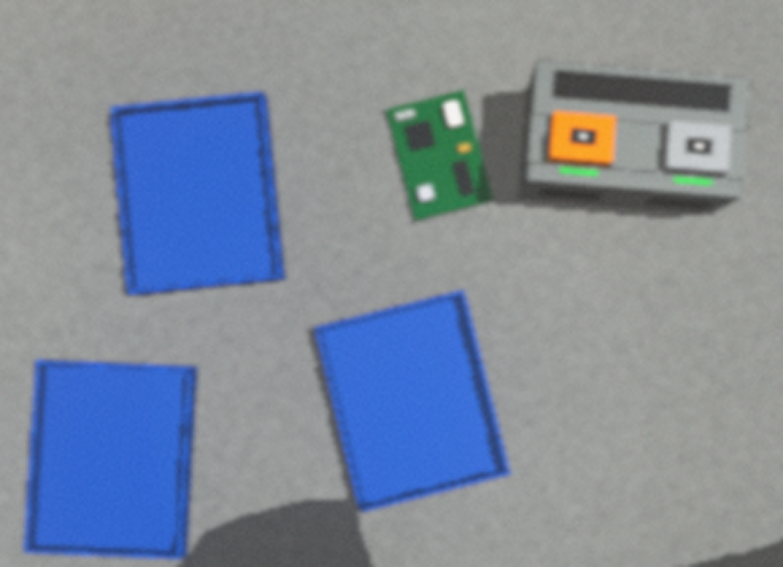

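View pics/dock.png

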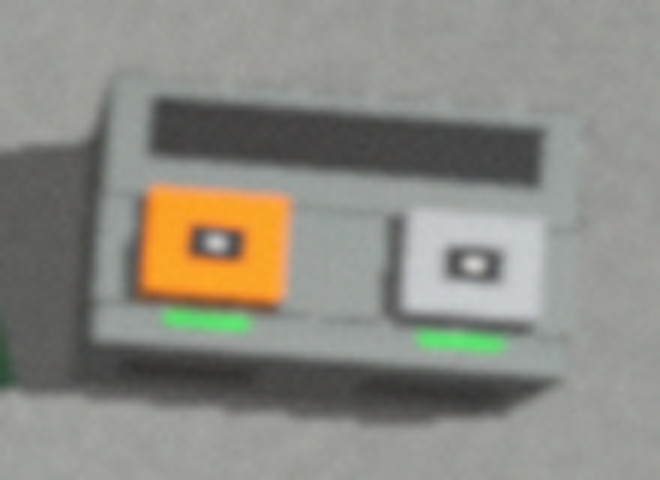

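The tray candidates by distance from the base are:
- (183,171): 592 mm
- (151,270): 424 mm
- (261,248): 389 mm

All three match the given size, so the job's tray is the one at (183,171), the farthest. Its world position is (559,195) with yaw 7.5°. The crop confirms the three trays and shows the orange pack in the left bay at world (596,-117), with dock yaw about -3.3°. I'll shut the gripper, turn it, and go above the pack.

{"fn": "apply_moves", "kwargs": {"moves": [{"wz":-7.08,"claw":-1},{"wz":-7.08,"claw":-1},{"wz":-7.08,"claw":-1},{"wz":-7.08,"claw":-1},{"wz":-7.08,"claw":-1},{"wz":-7.08,"claw":-1},{"wz":-7.08,"claw":-1},{"wz":-7.08,"claw":-1},{"wz":-7.08,"claw":-1},{"claw":-1}]}}

```text
validation failed for argument at $.mo...
```

{"fn": "apply_moves", "kwargs": {"moves": [{"x":26.5,"y":18,"claw":-1},{"x":26.5,"y":18,"claw":-1},{"x":26.5,"y":18,"claw":-1},{"x":26.5,"y":18,"claw":-1},{"x":26.5,"y":18,"claw":-1},{"x":26.5,"y":18,"claw":-1},{"x":26.5,"y":18,"claw":-1},{"x":26.5,"y":18,"claw":-1},{"x":26.5,"y":18,"claw":-1},{"x":26.5,"y":18,"claw":-1},{"x":26.5,"y":18,"claw":-1},{"x":26.5,"y":18,"claw":-1},{"x":26.5,"y":18,"claw":-1},{"x":26.5,"y":18,"claw":-1},{"x":26.5,"y":18,"claw":-1},{"x":26.5,"y":18,"claw":-1},{"x":26.5,"y":18,"claw":-1},{"x":26.5,"y":18,"claw":-1},{"claw":-1},{"claw":-1}]}}

```text
validation failed for argument at $.mo...
```

```bash
python3 - <<'E'
from h import *
w=cam('wrist'); save(w,'w1'); np.savez('w1.npz',**w)
s=env.read_state(); print(s['clock'],s['ee_pos'],s['tcp_rot'],s['ft_force'],s['width'])
m=cv2.inRange(cv2.cvtColor(w['frame'],cv2.COLOR_RGB2HSV),(8,170,120),(22,255,255))
for k in cv2.findContours(m,0,1)[0]:
    if cv2.contourArea(k)<150: continue
    p=np.array([onz(w,*q[0],.1,True)[:2] for q in k],np.float32)*1000
    print(k.mean(0).ravel(),cv2.minAreaRect(p))
E
```

```text
0.15 [ 0.24380151 -0.57530197  0.2141907 ] [-1.79952810e+02 -4.08596010e-03  2.29634219e+01] [0.26535974 1.26303334 0.04763136] 0.9978886527262023
```

View pics/w1.png

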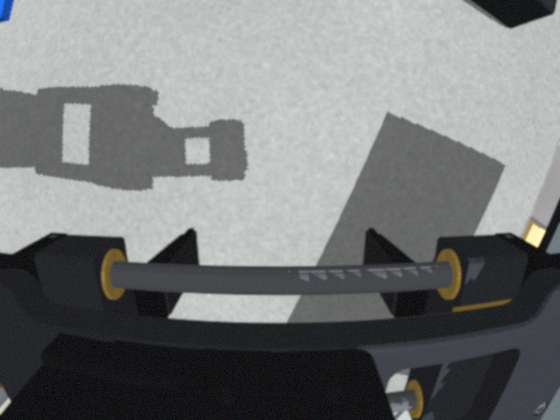

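Both calls were refused and the arm didn't move; the wrist view shows only the bench, with the finger tips at (190,250) and (370,250). The rows may need every key, so I'll try one full row.

{"fn": "apply_moves", "kwargs": {"moves": [{"x":0,"y":0,"z":0,"wx":0,"wy":0,"wz":-7.08,"claw":-1}]}}

```text
clock: 0.23
ee_pos: [0.2438, -0.5754, 0.2143]
tcp_rot: [-180.0, -0.0, 29.9]
ft_force: [-0.3, 0.6, 0.4]
width: 0.968
grip_force: 0.0
```

{"fn": "apply_moves", "kwargs": {"moves": [{"x":0,"y":0,"z":0,"wx":0,"wy":0,"wz":-7.08,"claw":-1},{"x":0,"y":0,"z":0,"wx":0,"wy":0,"wz":-7.08,"claw":-1},{"x":0,"y":0,"z":0,"wx":0,"wy":0,"wz":-7.08,"claw":-1},{"x":0,"y":0,"z":0,"wx":0,"wy":0,"wz":-7.08,"claw":-1},{"x":0,"y":0,"z":0,"wx":0,"wy":0,"wz":-7.08,"claw":-1},{"x":0,"y":0,"z":0,"wx":0,"wy":0,"wz":-7.08,"claw":-1},{"x":0,"y":0,"z":0,"wx":0,"wy":0,"wz":-7.08,"claw":-1},{"x":0,"y":0,"z":0,"wx":0,"wy":0,"wz":-7.08,"claw":-1},{"x":0,"y":0,"z":0,"wx":0,"wy":0,"wz":0,"claw":-1}]}}

```text
clock: 0.98
ee_pos: [0.2438, -0.5754, 0.2144]
tcp_rot: [-180.0, -0.0, 87.0]
ft_force: [-0.6, -0.1, 0.3]
width: 0.356
grip_force: 0.0
```

{"fn": "apply_moves", "kwargs": {"moves": [{"x":26.5,"y":18,"z":0,"wx":0,"wy":0,"wz":0,"claw":-1},{"x":26.5,"y":18,"z":0,"wx":0,"wy":0,"wz":0,"claw":-1},{"x":26.5,"y":18,"z":0,"wx":0,"wy":0,"wz":0,"claw":-1},{"x":26.5,"y":18,"z":0,"wx":0,"wy":0,"wz":0,"claw":-1},{"x":26.5,"y":18,"z":0,"wx":0,"wy":0,"wz":0,"claw":-1},{"x":26.5,"y":18,"z":0,"wx":0,"wy":0,"wz":0,"claw":-1},{"x":26.5,"y":18,"z":0,"wx":0,"wy":0,"wz":0,"claw":-1},{"x":26.5,"y":18,"z":0,"wx":0,"wy":0,"wz":0,"claw":-1},{"x":26.5,"y":18,"z":0,"wx":0,"wy":0,"wz":0,"claw":-1},{"x":26.5,"y":18,"z":0,"wx":0,"wy":0,"wz":0,"claw":-1},{"x":26.5,"y":18,"z":0,"wx":0,"wy":0,"wz":0,"claw":-1},{"x":26.5,"y":18,"z":0,"wx":0,"wy":0,"wz":0,"claw":-1},{"x":26.5,"y":18,"z":0,"wx":0,"wy":0,"wz":0,"claw":-1},{"x":26.5,"y":18,"z":0,"wx":0,"wy":0,"wz":0,"claw":-1},{"x":26.5,"y":18,"z":0,"wx":0,"wy":0,"wz":0,"claw":-1},{"x":26.5,"y":18,"z":0,"wx":0,"wy":0,"wz":0,"claw":-1},{"x":26.5,"y":18,"z":0,"wx":0,"wy":0,"wz":0,"claw":-1},{"x":26.5,"y":18,"z":0,"wx":0,"wy":0,"wz":0,"claw":-1},{"x":0,"y":0,"z":0,"wx":0,"wy":0,"wz":0,"claw":-1},{"x":0,"y":0,"z":0,"wx":0,"wy":0,"wz":0,"claw":-1}]}}

```text
clock: 2.65
ee_pos: [0.5953, -0.1167, 0.2142]
tcp_rot: [-180.0, -0.0, 86.6]
ft_force: [0.4, -0.8, -0.7]
width: 0.008
grip_force: 0.0
```

```bash
cat > w.py <<'E'
from h import *
import sys
z=float(sys.argv[1]); w=cam('wrist'); save(w,sys.argv[2])
s=env.read_state(); print(s['clock'],s['ee_pos'],s['tcp_rot'],s['ft_force'],s['width'])
for n,c,f in (('wrist',w,True),('top',cam('top'),False)):
    m=cv2.inRange(cv2.cvtColor(c['frame'],cv2.COLOR_RGB2HSV),(8,170,120),(22,255,255))
    for k in cv2.findContours(m,cv2.RETR_EXTERNAL,cv2.CHAIN_APPROX_NONE)[0]:
        if cv2.contourArea(k)<100: continue
        p=np.array([onz(c,*q[0],z,f)[:2] for q in k],np.float32)*1000
        print(n,k.mean(0).ravel().round(),cv2.minAreaRect(p))
E
python3 w.py .1 w2
```

```text
2.7 [ 0.59476445 -0.11769289  0.21428069] [-1.79959780e+02  5.97324439e-03  8.65850946e+01] [-0.05921425 -1.37035032 -0.59980248] 0.0011567133872656048
wrist [282. 204.] ((595.3076171875, -119.14593505859375), (20.37264060974121, 12.68912124633789), 86.654296875)
wrist [271. 191.] ((584.8915405273438, -108.15505981445312), (56.95465087890625, 27.746265411376953), 49.04294204711914)
top [556.  55.] ((814.7167358398438, -605.3250732421875), (19.525550842285156, 57.0507698059082), 89.19538879394531)
top [15. 52.] ((789.02197265625, 531.8782348632812), (149.2568817138672, 30.884916305541992), 12.79169750213623)
top [156.  47.] ((807.2138671875, 240.89022827148438), (86.2231674194336, 172.60812377929688), 75.88758087158203)
```

View pics/w2.png

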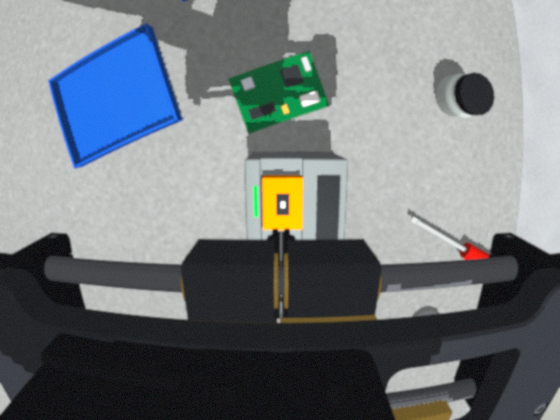

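The wrist view shows the orange pack's label at (282,204), world (595,-119), directly under the shut fingers. That agrees with the top view to within 2 mm. Going down to just above it.

{"fn": "apply_moves", "kwargs": {"moves": [{"x":0,"y":1,"z":18,"wx":0,"wy":0,"wz":0,"claw":-1},{"x":0,"y":0,"z":18,"wx":0,"wy":0,"wz":0,"claw":-1},{"x":0,"y":0,"z":18,"wx":0,"wy":0,"wz":0,"claw":-1},{"x":0,"y":0,"z":18,"wx":0,"wy":0,"wz":0,"claw":-1},{"x":0,"y":0,"z":18,"wx":0,"wy":0,"wz":0,"claw":-1},{"x":0,"y":0,"z":10,"wx":0,"wy":0,"wz":0,"claw":-1},{"x":0,"y":0,"z":6,"wx":0,"wy":0,"wz":0,"claw":-1},{"x":0,"y":0,"z":2,"wx":0,"wy":0,"wz":0,"claw":-1},{"x":0,"y":0,"z":0,"wx":0,"wy":0,"wz":0,"claw":-1},{"x":0,"y":0,"z":0,"wx":0,"wy":0,"wz":0,"claw":-1}]}}

```text
clock: 3.58
ee_pos: [0.5962, -0.1184, 0.1074]
tcp_rot: [179.9, 0.0, 86.7]
ft_force: [-0.4, 0.8, -0.3]
width: 0.007
grip_force: 0.0
```

{"fn": "apply_moves", "kwargs": {"moves": [{"x":0,"y":0,"z":1,"wx":0,"wy":0,"wz":0,"claw":-1},{"x":0,"y":0,"z":1,"wx":0,"wy":0,"wz":0,"claw":-1},{"x":0,"y":0,"z":1,"wx":0,"wy":0,"wz":0,"claw":-1},{"x":0,"y":0,"z":1,"wx":0,"wy":0,"wz":0,"claw":-1},{"x":0,"y":0,"z":1,"wx":0,"wy":0,"wz":0,"claw":-1},{"x":0,"y":0,"z":1,"wx":0,"wy":0,"wz":0,"claw":-1},{"x":0,"y":0,"z":1,"wx":0,"wy":0,"wz":0,"claw":-1},{"x":0,"y":0,"z":0,"wx":0,"wy":0,"wz":0,"claw":-1}]}}

```text
clock: 4.25
ee_pos: [0.5959, -0.1181, 0.0999]
tcp_rot: [180.0, 0.0, 86.7]
ft_force: [-2.2, 0.1, 5.0]
width: 0.005
grip_force: 2.3
```

Contact at z = 0.0999 with 5 N, as expected for the pack top. Pressing about 6 mm further.

{"fn": "apply_moves", "kwargs": {"moves": [{"x":0,"y":0,"z":1,"wx":0,"wy":0,"wz":0,"claw":-1},{"x":0,"y":0,"z":1,"wx":0,"wy":0,"wz":0,"claw":-1},{"x":0,"y":0,"z":1,"wx":0,"wy":0,"wz":0,"claw":-1},{"x":0,"y":0,"z":1,"wx":0,"wy":0,"wz":0,"claw":-1},{"x":0,"y":0,"z":0,"wx":0,"wy":0,"wz":0,"claw":-1}]}}

```text
clock: 4.67
ee_pos: [0.5959, -0.1181, 0.0961]
tcp_rot: [180.0, 0.0, 86.7]
ft_force: [-2.6, 0.7, 6.9]
width: 0.004
grip_force: 3.4
```

{"fn": "apply_moves", "kwargs": {"moves": [{"x":0,"y":0,"z":1,"wx":0,"wy":0,"wz":0,"claw":-1},{"x":0,"y":0,"z":1,"wx":0,"wy":0,"wz":0,"claw":-1},{"x":0,"y":0,"z":0,"wx":0,"wy":0,"wz":0,"claw":-1},{"x":0,"y":0,"z":0,"wx":0,"wy":0,"wz":0,"claw":-1}]}}

```text
clock: 5.0
ee_pos: [0.5959, -0.1181, 0.0941]
tcp_rot: [180.0, 0.0, 86.7]
ft_force: [-2.0, -0.6, 6.3]
width: 0.004
grip_force: 3.1
```

It has sunk about 6 mm at 6–7 N, past the trip point. Lifting off, opening and looking.

{"fn": "apply_moves", "kwargs": {"moves": [{"x":0,"y":0,"z":-3,"wx":0,"wy":0,"wz":0,"claw":-1},{"x":0,"y":0,"z":-4,"wx":0,"wy":0,"wz":0,"claw":-1},{"x":0,"y":0,"z":-5,"wx":0,"wy":0,"wz":0,"claw":-1},{"x":0,"y":0,"z":-5,"wx":0,"wy":0,"wz":0,"claw":-1},{"x":0,"y":0,"z":-5,"wx":0,"wy":0,"wz":0,"claw":-1},{"x":0,"y":0,"z":-8,"wx":0,"wy":0,"wz":0,"claw":-1},{"x":0,"y":0,"z":-15,"wx":0,"wy":0,"wz":0,"claw":-1},{"x":0,"y":0,"z":-15,"wx":0,"wy":0,"wz":0,"claw":1},{"x":0,"y":0,"z":-15,"wx":0,"wy":0,"wz":0,"claw":1},{"x":0,"y":0,"z":-15,"wx":0,"wy":0,"wz":0,"claw":1},{"x":0,"y":0,"z":-15,"wx":0,"wy":0,"wz":0,"claw":1},{"x":0,"y":0,"z":0,"wx":0,"wy":0,"wz":0,"claw":1},{"x":0,"y":0,"z":0,"wx":0,"wy":0,"wz":0,"claw":1},{"x":0,"y":0,"z":0,"wx":0,"wy":0,"wz":0,"claw":1},{"x":0,"y":0,"z":0,"wx":0,"wy":0,"wz":0,"claw":1},{"x":0,"y":0,"z":0,"wx":0,"wy":0,"wz":0,"claw":1}]}}

```text
clock: 6.33
ee_pos: [0.5956, -0.118, 0.1977]
tcp_rot: [-179.9, -0.0, 86.7]
ft_force: [-0.1, 0.5, -0.5]
width: 0.583
grip_force: 0.0
```

```bash
python3 w.py .126 w3; python3 - <<'E'
from h import *
a=cv2.imread('pics/w3.png'); c=cam('side'); b=c['frame'][60:270,140:420,::-1]
cv2.imwrite('pics/w3b.png',np.hstack([cv2.resize(a,(400,300)),cv2.resize(b,(400,300))]))
E
```

```text
6.3833 [ 0.59570042 -0.11801016  0.19781743] [-1.79928927e+02 -1.35875293e-02  8.66846027e+01] [-0.28084831 -0.46969911 -0.48304951] 0.6202651759971798
wrist [281. 215.] ((594.6868896484375, -118.95051574707031), (20.84374237060547, 12.480626106262207), 86.72461700439453)
wrist [280. 181.] ((595.6942749023438, -91.93624114990234), (6.778825759887695, 34.105106353759766), 89.30498504638672)
top [556.  55.] ((801.5119018554688, -585.4605712890625), (18.874309539794922, 55.14815902709961), 89.19539642333984)
top [15. 52.] ((776.0628051757812, 513.6791381835938), (145.53257751464844, 29.854949951171875), 12.791728019714355)
top [155.  47.] ((794.2437744140625, 232.67018127441406), (83.62053680419922, 166.8675079345703), 75.58157348632812)
```

View pics/w3b.png

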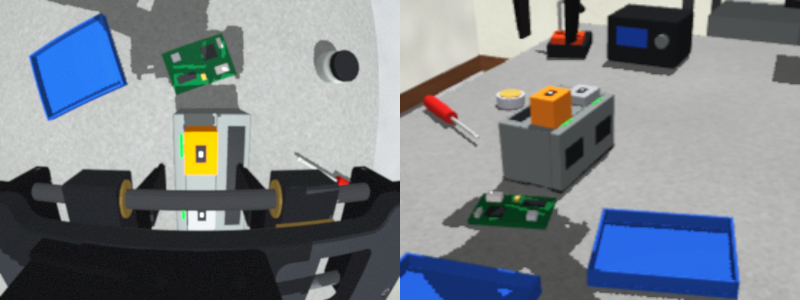

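The left half (wrist) shows the orange pack between the open fingers, label at (200,154). The right half (side) shows it standing clearly proud at (550,105), with the grey pack still low at (585,95). Going down around it and gripping across x.

{"fn": "apply_moves", "kwargs": {"moves": [{"x":0,"y":0,"z":0,"wx":0,"wy":0,"wz":0,"claw":1},{"x":0,"y":0,"z":0,"wx":0,"wy":0,"wz":0,"claw":1},{"x":-0.5,"y":-0.5,"z":15,"wx":0,"wy":0,"wz":0,"claw":1},{"x":0,"y":0,"z":15,"wx":0,"wy":0,"wz":0,"claw":1},{"x":0,"y":0,"z":15,"wx":0,"wy":0,"wz":0,"claw":1},{"x":0,"y":0,"z":15,"wx":0,"wy":0,"wz":0,"claw":1},{"x":0,"y":0,"z":15,"wx":0,"wy":0,"wz":0,"claw":1},{"x":0,"y":0,"z":15,"wx":0,"wy":0,"wz":0,"claw":1},{"x":0,"y":0,"z":7,"wx":0,"wy":0,"wz":0,"claw":1},{"x":0,"y":0,"z":2.5,"wx":0,"wy":0,"wz":0,"claw":1},{"x":0,"y":0,"z":0,"wx":0,"wy":0,"wz":0,"claw":1}]}}

```text
clock: 7.4
ee_pos: [0.5954, -0.1186, 0.0989]
tcp_rot: [-180.0, -0.0, 86.7]
ft_force: [-0.3, 0.2, 0.8]
width: 1.0
grip_force: 0.0
```

{"fn": "apply_moves", "kwargs": {"moves": [{"x":0,"y":0,"z":0,"wx":0,"wy":0,"wz":0,"claw":-1},{"x":0,"y":0,"z":0,"wx":0,"wy":0,"wz":0,"claw":-1},{"x":0,"y":0,"z":0,"wx":0,"wy":0,"wz":0,"claw":-1},{"x":0,"y":0,"z":0,"wx":0,"wy":0,"wz":0,"claw":-1},{"x":0,"y":0,"z":0,"wx":0,"wy":0,"wz":0,"claw":-1},{"x":0,"y":0,"z":0,"wx":0,"wy":0,"wz":0,"claw":-1},{"x":0,"y":0,"z":0,"wx":0,"wy":0,"wz":0,"claw":-1},{"x":0,"y":0,"z":0,"wx":0,"wy":0,"wz":0,"claw":-1},{"x":0,"y":0,"z":0,"wx":0,"wy":0,"wz":0,"claw":-1},{"x":0,"y":0,"z":0,"wx":0,"wy":0,"wz":0,"claw":-1},{"x":0,"y":0,"z":0,"wx":0,"wy":0,"wz":0,"claw":-1},{"x":0,"y":0,"z":0,"wx":0,"wy":0,"wz":0,"claw":-1}]}}

```text
clock: 8.4
ee_pos: [0.5954, -0.1186, 0.0991]
tcp_rot: [180.0, 0.0, 86.7]
ft_force: [0.4, -0.2, -0.1]
width: 0.375
grip_force: 30.0
```

Gripped at 35.6 mm with 30 N, matching the 36 mm faces. Lifting.

{"fn": "apply_moves", "kwargs": {"moves": [{"x":0,"y":0,"z":-5,"wx":0,"wy":0,"wz":0,"claw":-1},{"x":0,"y":0,"z":-5,"wx":0,"wy":0,"wz":0,"claw":-1},{"x":0,"y":0,"z":-5,"wx":0,"wy":0,"wz":0,"claw":-1},{"x":0,"y":0,"z":-5,"wx":0,"wy":0,"wz":0,"claw":-1},{"x":0,"y":0,"z":0,"wx":0,"wy":0,"wz":0,"claw":-1}]}}

```text
clock: 8.82
ee_pos: [0.5958, -0.1187, 0.1204]
tcp_rot: [179.9, 0.0, 86.7]
ft_force: [-0.2, -0.4, -1.9]
width: 0.376
grip_force: 30.0
```

{"fn": "apply_moves", "kwargs": {"moves": [{"x":0,"y":0,"z":-10,"wx":0,"wy":0,"wz":0,"claw":-1},{"x":0,"y":0,"z":-10,"wx":0,"wy":0,"wz":0,"claw":-1},{"x":0,"y":0,"z":-10,"wx":0,"wy":0,"wz":0,"claw":-1},{"x":0,"y":0,"z":-10,"wx":0,"wy":0,"wz":0,"claw":-1},{"x":0,"y":0,"z":-10,"wx":0,"wy":0,"wz":0,"claw":-1},{"x":0,"y":0,"z":-10,"wx":0,"wy":0,"wz":0,"claw":-1},{"x":0,"y":0,"z":-10,"wx":0,"wy":0,"wz":0,"claw":-1},{"x":0,"y":0,"z":-10,"wx":0,"wy":0,"wz":0,"claw":-1},{"x":0,"y":0,"z":0,"wx":0,"wy":0,"wz":0,"claw":-1},{"x":0,"y":0,"z":0,"wx":0,"wy":0,"wz":0,"claw":-1}]}}

```text
clock: 9.65
ee_pos: [0.5955, -0.1186, 0.1996]
tcp_rot: [179.9, 0.0, 86.7]
ft_force: [0.5, 0.0, -1.9]
width: 0.38
grip_force: 30.0
```

```bash
python3 - <<'E'
from h import *
w=cam('wrist'); c=cam('side'); b=c['frame']
cv2.imwrite('pics/w4.png',np.hstack([cv2.resize(w['frame'],(400,300)),cv2.resize(b,(400,300))])[:,:,::-1])
h=cv2.cvtColor(w['frame'],cv2.COLOR_RGB2HSV)
for k in cv2.findContours(cv2.inRange(h,(105,120,60),(125,255,255)),0,1)[0]:
    if cv2.contourArea(k)<500: continue
    p=np.array([onz(w,*q[0],.022,True)[:2] for q in k],np.float32)*1000
    print(k.mean(0).ravel(),cv2.minAreaRect(p))
E
```

```text
[108.80200501  94.56641604] ((390.2376403808594, 8.94952392578125), (164.8784637451172, 131.1884002685547), 15.349604606628418)
```

View pics/w4.png

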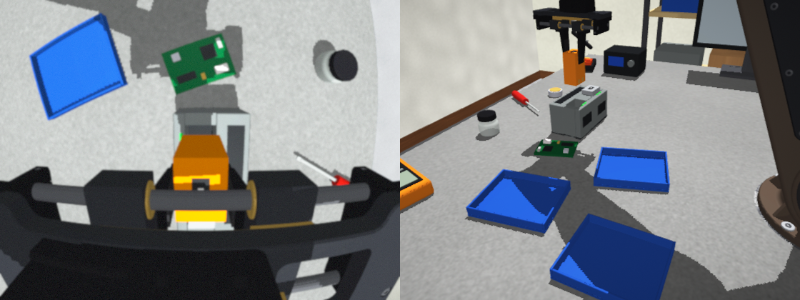

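The pack is out and held upright: wrist (200,165), side (573,68). Carrying it to the far tray.

{"fn": "apply_moves", "kwargs": {"moves": [{"x":10,"y":-2,"z":0,"wx":0,"wy":0,"wz":0,"claw":-1},{"x":20,"y":-3.5,"z":0,"wx":0,"wy":0,"wz":0,"claw":-1},{"x":20,"y":-3.5,"z":0,"wx":0,"wy":0,"wz":0,"claw":-1},{"x":20,"y":-3.5,"z":0,"wx":0,"wy":0,"wz":0,"claw":-1},{"x":20,"y":-3.5,"z":0,"wx":0,"wy":0,"wz":0,"claw":-1},{"x":20,"y":-3.5,"z":0,"wx":0,"wy":0,"wz":0,"claw":-1},{"x":20,"y":-3.5,"z":0,"wx":0,"wy":0,"wz":0,"claw":-1},{"x":20,"y":-3.5,"z":0,"wx":0,"wy":0,"wz":0,"claw":-1},{"x":20,"y":-3.5,"z":0,"wx":0,"wy":0,"wz":0,"claw":-1},{"x":20,"y":-3.5,"z":0,"wx":0,"wy":0,"wz":0,"claw":-1},{"x":20,"y":-3.5,"z":0,"wx":0,"wy":0,"wz":0,"claw":-1},{"x":20,"y":-3.5,"z":0,"wx":0,"wy":0,"wz":0,"claw":-1},{"x":20,"y":-3.5,"z":0,"wx":0,"wy":0,"wz":0,"claw":-1},{"x":20,"y":-3.5,"z":0,"wx":0,"wy":0,"wz":0,"claw":-1},{"x":20,"y":-3.5,"z":0,"wx":0,"wy":0,"wz":0,"claw":-1},{"x":20,"y":-3.5,"z":0,"wx":0,"wy":0,"wz":0,"claw":-1},{"x":1,"y":-3.5,"z":0,"wx":0,"wy":0,"wz":0,"claw":-1},{"x":0,"y":0,"z":0,"wx":0,"wy":0,"wz":0,"claw":-1},{"x":0,"y":0,"z":0,"wx":0,"wy":0,"wz":0,"claw":-1}]}}

```text
clock: 11.33
ee_pos: [0.555, 0.1952, 0.1988]
tcp_rot: [-180.0, 0.0, 86.7]
ft_force: [-0.8, -0.8, -1.9]
width: 0.375
grip_force: 30.0
```

```bash
python3 - <<'E'
from h import *
w=cam('wrist'); c=cam('side'); b=c['frame']
cv2.imwrite('pics/w5.png',np.hstack([cv2.resize(w['frame'],(400,300)),cv2.resize(b,(400,300))])[:,:,::-1])
s=env.read_state();print(s['ee_pos'],s['width'],s['ft_force'])
E
```

```text
[0.55548653 0.19465862 0.19896046] 0.37320244319264595 [ 0.47030611 -0.07123118 -1.80812829]
```

View pics/w5.png

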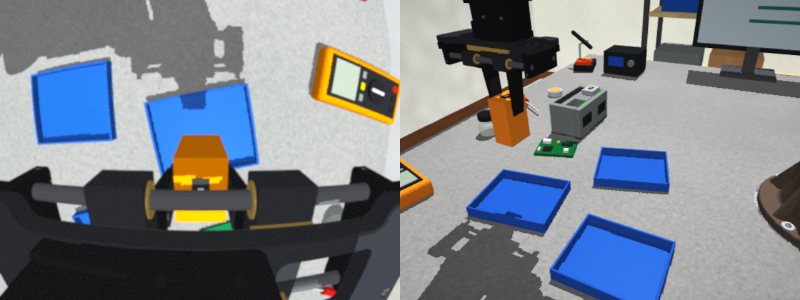

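The pack is above the far tray: wrist (200,160), with the tray around (205,125). Contact should come at a TCP height of about 0.057, so I'll lower to just above that.

{"fn": "apply_moves", "kwargs": {"moves": [{"x":0,"y":3,"z":8,"wx":0,"wy":0,"wz":0,"claw":-1},{"x":0,"y":0,"z":15,"wx":0,"wy":0,"wz":0,"claw":-1},{"x":0,"y":0,"z":15,"wx":0,"wy":0,"wz":0,"claw":-1},{"x":0,"y":0,"z":15,"wx":0,"wy":0,"wz":0,"claw":-1},{"x":0,"y":0,"z":15,"wx":0,"wy":0,"wz":0,"claw":-1},{"x":0,"y":0,"z":15,"wx":0,"wy":0,"wz":0,"claw":-1},{"x":0,"y":0,"z":15,"wx":0,"wy":0,"wz":0,"claw":-1},{"x":0,"y":0,"z":15,"wx":0,"wy":0,"wz":0,"claw":-1},{"x":0,"y":0,"z":10,"wx":0,"wy":0,"wz":0,"claw":-1},{"x":0,"y":0,"z":7,"wx":0,"wy":0,"wz":0,"claw":-1},{"x":0,"y":0,"z":4,"wx":0,"wy":0,"wz":0,"claw":-1},{"x":0,"y":0,"z":2,"wx":0,"wy":0,"wz":0,"claw":-1},{"x":0,"y":0,"z":0,"wx":0,"wy":0,"wz":0,"claw":-1},{"x":0,"y":0,"z":0,"wx":0,"wy":0,"wz":0,"claw":-1}]}}

```text
clock: 12.6
ee_pos: [0.5588, 0.1952, 0.0636]
tcp_rot: [180.0, -0.0, 86.7]
ft_force: [-0.1, 0.5, -0.9]
width: 0.372
grip_force: 30.0
```

{"fn": "apply_moves", "kwargs": {"moves": [{"x":0,"y":0,"z":1,"wx":0,"wy":0,"wz":0,"claw":-1},{"x":0,"y":0,"z":1,"wx":0,"wy":0,"wz":0,"claw":-1},{"x":0,"y":0,"z":1,"wx":0,"wy":0,"wz":0,"claw":-1},{"x":0,"y":0,"z":0,"wx":0,"wy":0,"wz":0,"claw":-1}]}}

```text
clock: 12.93
ee_pos: [0.5585, 0.1951, 0.0601]
tcp_rot: [180.0, 0.0, 86.7]
ft_force: [0.1, 0.5, -2.1]
width: 0.375
grip_force: 30.0
```

{"fn": "apply_moves", "kwargs": {"moves": [{"x":0,"y":0,"z":1,"wx":0,"wy":0,"wz":0,"claw":-1},{"x":0,"y":0,"z":1,"wx":0,"wy":0,"wz":0,"claw":-1},{"x":0,"y":0,"z":0,"wx":0,"wy":0,"wz":0,"claw":-1}]}}

```text
clock: 13.18
ee_pos: [0.5584, 0.1951, 0.0579]
tcp_rot: [-180.0, 0.0, 86.7]
ft_force: [0.3, 0.0, -2.0]
width: 0.374
grip_force: 30.0
```

{"fn": "apply_moves", "kwargs": {"moves": [{"x":0,"y":0,"z":0.7,"wx":0,"wy":0,"wz":0,"claw":-1},{"x":0,"y":0,"z":0,"wx":0,"wy":0,"wz":0,"claw":-1}]}}

```text
clock: 13.35
ee_pos: [0.5584, 0.1951, 0.0573]
tcp_rot: [-180.0, 0.0, 86.7]
ft_force: [-0.0, 0.7, -2.1]
width: 0.381
grip_force: 30.0
```

Still hanging at -2 N, so a little lower.

{"fn": "apply_moves", "kwargs": {"moves": [{"x":0,"y":0,"z":0.7,"wx":0,"wy":0,"wz":0,"claw":-1},{"x":0,"y":0,"z":0,"wx":0,"wy":0,"wz":0,"claw":-1}]}}

```text
clock: 13.52
ee_pos: [0.5585, 0.1951, 0.0571]
tcp_rot: [180.0, 0.0, 86.7]
ft_force: [-1.5, -0.4, 4.1]
width: 0.377
grip_force: 30.0
```

{"fn": "apply_moves", "kwargs": {"moves": [{"x":0,"y":0,"z":0.5,"wx":0,"wy":0,"wz":0,"claw":-1},{"x":0,"y":0,"z":0,"wx":0,"wy":0,"wz":0,"claw":-1}]}}

```text
clock: 13.68
ee_pos: [0.5585, 0.1951, 0.0571]
tcp_rot: [180.0, -0.0, 86.7]
ft_force: [-2.4, -1.1, 10.0]
width: 0.375
grip_force: 30.0
```

It's seated on the floor. Easing the press, opening and retreating.

{"fn": "apply_moves", "kwargs": {"moves": [{"x":0,"y":0,"z":-0.8,"wx":0,"wy":0,"wz":0,"claw":-1},{"x":0,"y":0,"z":0,"wx":0,"wy":0,"wz":0,"claw":-0.1},{"x":0,"y":0,"z":0,"wx":0,"wy":0,"wz":0,"claw":0.2},{"x":0,"y":0,"z":0,"wx":0,"wy":0,"wz":0,"claw":1},{"x":0,"y":0,"z":0,"wx":0,"wy":0,"wz":0,"claw":1},{"x":0,"y":0,"z":0,"wx":0,"wy":0,"wz":0,"claw":1},{"x":0,"y":0,"z":0,"wx":0,"wy":0,"wz":0,"claw":1},{"x":0,"y":0,"z":0,"wx":0,"wy":0,"wz":0,"claw":1},{"x":0,"y":0,"z":0,"wx":0,"wy":0,"wz":0,"claw":1}]}}

```text
clock: 14.43
ee_pos: [0.5585, 0.1951, 0.057]
tcp_rot: [180.0, 0.0, 86.7]
ft_force: [-0.4, -0.3, -0.0]
width: 0.884
grip_force: 0.0
```

{"fn": "apply_moves", "kwargs": {"moves": [{"x":0,"y":0,"z":-10,"wx":0,"wy":0,"wz":0,"claw":1},{"x":0,"y":0,"z":-15,"wx":0,"wy":0,"wz":0,"claw":1},{"x":0,"y":0,"z":-15,"wx":0,"wy":0,"wz":0,"claw":1},{"x":0,"y":0,"z":-20,"wx":0,"wy":0,"wz":0,"claw":1},{"x":0,"y":0,"z":-20,"wx":0,"wy":0,"wz":0,"claw":1},{"x":0,"y":0,"z":-20,"wx":0,"wy":0,"wz":0,"claw":1},{"x":0,"y":0,"z":-20,"wx":0,"wy":0,"wz":0,"claw":1},{"x":0,"y":0,"z":-20,"wx":0,"wy":0,"wz":0,"claw":1},{"x":0,"y":0,"z":0,"wx":0,"wy":0,"wz":0,"claw":1},{"x":0,"y":0,"z":0,"wx":0,"wy":0,"wz":0,"claw":1}]}}

```text
clock: 15.27
ee_pos: [0.5587, 0.1952, 0.1984]
tcp_rot: [179.9, -0.0, 86.7]
ft_force: [0.3, -0.5, 0.3]
width: 0.998
grip_force: 0.0
```

```bash
python3 - <<'E'
from h import *
w=cam('wrist'); c=cam('side'); b=c['frame']
cv2.imwrite('pics/w6.png',np.hstack([cv2.resize(w['frame'],(400,300)),cv2.resize(b,(400,300))])[:,:,::-1])
E
```

```text
(no output)
```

View pics/w6.png

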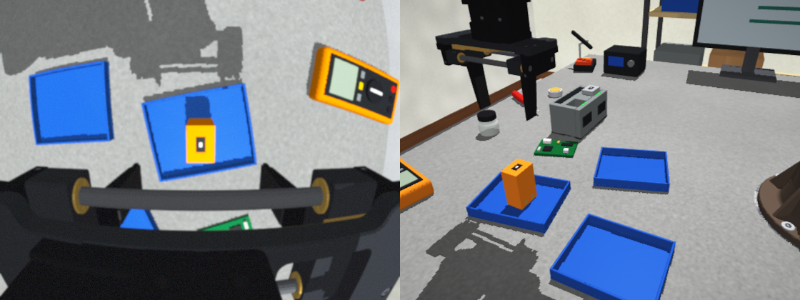

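The pack stands upright in the far tray (side view (518,183)), the grey pack is still in the dock (590,92), and the gripper is clear.

```bash
python3 -c "
from rig import env
print(env.close_job())"
```

```text
the job is handed in; nothing more can be done
None
```

The orange pack was unlatched, drawn out and lowered upright into the farthest blue tray in about 15 s, the grey pack was left in its bay, and the job is handed in (no verdict came back).

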